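Put a stack of gauge masters away in their dishes

TASK

The four steel masters are stacked on the bench: take the stack apart from the top down, one piece at a time, and set each into the empty black-floored grey dish made for its shape and size, lying flat on the dish floor inside the lip. Set the pieces down, do not drop or tip them, and leave the lidded pot and the pliers where they are.

Things in the scene. Friction and masses are not known exactly. Their poses are not given: they have to be found in the camera images.
- disc: Setting disc, a plain steel cylinder of 28 mm diameter, 22 mm high, 0.1 kg; the top piece of the stack, standing on the block. Origin: centre of its underside, z up along its axis.
- block: Setting block, a steel cuboid with small holes in its top, 40 mm along its x, 50 mm along its y, 25 mm high, 0.3 kg; second from the top, lying on the ring. Origin: centre of its underside.
- ring: Ring gauge, a steel ring of 52 mm outer diameter with a 20 mm hole, 16 mm high, 0.16 kg; third from the top, lying on the base plate; at the start its rim shows beside the long sides of the block. Origin: on its axis, at its underside.
- base_plate: Base plate, a flat steel plate with rounded edges and a dark dimple near each corner, 60 mm along its x, 90 mm along its y, 16 mm high, 0.5 kg; the lowest piece, on the bench. Origin: centre of its underside.
- disc_dish: The small round dish, for the disc: 44 mm diameter inside the lip. It is fixed to the bench. A grey lip 4 mm wide rises to 7 mm above the bench all round; the flat black floor inside is 3 mm above the bench. Origin: centre of the underside, at bench height.
- block_dish: The small oblong dish, for the block: inside the lip 56 mm along its x and 66 mm along its y. It is fixed to the bench. A grey lip 4 mm wide rises to 7 mm above the bench all round; the flat black floor inside is 3 mm above the bench. Origin: centre of the underside, at bench height.
- ring_dish: The large round dish, for the ring: 68 mm diameter inside the lip. It is fixed to the bench. A grey lip 4 mm wide rises to 7 mm above the bench all round; the flat black floor inside is 3 mm above the bench. Origin: centre of the underside, at bench height.
- plate_dish: The large oblong dish, for the base plate: inside the lip 76 mm along its x and 106 mm along its y; the plate fits only the same way round as the dish, or half a turn from it. It is fixed to the bench. A grey lip 4 mm wide rises to 7 mm above the bench all round; the flat black floor inside is 3 mm above the bench. Origin: centre of the underside, at bench height.
- pot: Bystander: capped sample pot, 49 mm diameter, 52 mm high. Origin: centre of its underside.
- pliers: Bystander: needle-nose pliers with blue grips lying flat, 199 mm long along their y, 55 mm across, 12 mm high. Origin: their middle, at the bench.

How it is judged:
By the outcome, as a careful person would: the job done as asked, in the order asked, and still so for the second after the job is handed in, with the robot touching nothing.
It also fails if it takes over 120 s, if anything falls off the work surface, if the arm or the gripper's body presses on something with over 40 N, if the wrist force passes 120 N, or if a joint passes its speed limit or range.

ROBOT

A 6-joint arm with a two-finger parallel gripper is mounted at the origin on a cart in front of the work surface, level with it; the furniture and walls round the work are solid. World frame = base frame: x ahead of the robot, y to its left, z up, the work surface at z = 0. Lengths are in m, angles in rad, forces in N, time in s.
With the tool pointing down it reaches from about 0.35 to 0.975 m from the base axis. Payload 4.9 kg.
Tool frame: the origin (TCP) lies on the front face of the gripper's body, between the roots of the fingers; the fingertips stand ctrl.finger_overhang ahead of it and the grasp point (between the pads) lies 54 mm ahead of it (ctrl.finger_overhang is the distance from the TCP to the fingertips, in m); z points along the fingers, y is the line along which they close (so a half turn about z gives the same grasp; the last joint's range is limited). The gripper opens to 85 mm and grips with 20 to 120 N. Pads are 22 mm wide; open, the fingers measure 114 mm over their backs; the gripper's body (76 mm by 85 mm) begins 54 mm behind the grasp point. The pads swing forward as they close: fully open they stand 13 mm farther back than shut.
Start: joints at [-1.271, 0.053, 1.613, -0, 1.476, -0.119], TCP at [0.254, -0.571, 0.304] pointing down, gripper open.
Joint ranges: [-3.01, 3.01], [-1.01, 2.22], [0.06, 2.58], [-1.02, 4.17], [0.09, 2.62], [-3.14, 3.14]. Speed limits (rad/s): [2.57, 2.57, 3.14, 3.14, 3.14, 3.14].

INTERFACE

Orientations are given as a rotation vector (axis times angle).
In Python, from station import ctrl, vision gives the robot as it stands. The module is installed in compiled form; this text tells all that it offers.
- The arm moves only by the tool drive_tool, never from a script. Its argument "rows" is a list of rows, each a list of 2 entries, a list of its own where there are three numbers: the shift along the tool's x, y, z in m, then the turn about the tool's z in rad. A call has 1 to 10 rows; each row shifts and turns the commanded pose from where the row before left it, along the tool's axes as they then stand; what a row does not reach is not made up. A row lasts 1/10 s, in which the tool goes at most 50 mm and 8.59 degrees, less where a joint would pass 70% of its speed; a pose out of reach is approached as far as the arm can. A call with a gripper value outside its range is refused whole. "jaw" is the closure, from 0 (fully open) to 1 (shut), set as the call begins (left out, the last holds). The fingers move at their own pace and stop on an object; "grip_force" is the grip in N (left out, the last holds). Time passes only in rows, so rows that do not move let the fingers close. It gives the time, the measured TCP pose, the force, the opening and the grip force at its end, in the units of the state.
- ctrl.get_obs(): the state, without advancing time (a new reading comes with each control period).
- vision.get_image(name): name is "scene" or "top" or "wrist"; returns a dict with "image" (400x640x3 uint8, blue, green, red), "vertical_fov" (degrees; the focal length in pixels is half the picture's height over the tangent of half this angle, whatever the lens; pixels are square), "cx", "cy" (the principal point, pixels), "R" (3x3) and "t" (3): a world point X has camera coordinates R X + t. Camera axes: x right, y down, z forward; pixel columns grow to the right and rows downward; lengths in m; the calibration is good to about 2 mm. A picture is of the moment at which its call begins. There is no depth.
- ctrl.finish_job(): hands the job in; it is judged then, once.
The state is a dict: "t": time; "q": joint angles; "dq": joint speeds; "effort": joint torques, N m; "tool_pos": TCP position; "tool_rot": TCP orientation; "contact_force": force on the tool from outside, world axes, zero at the start; "wrist_torque": the same for the moment, N m; "opening": finger opening in m; "grip_force": force on a finger pad.
Only numpy, scipy, OpenCV 4.12 (cv2) and the standard library are available. Lean on these libraries where they do the work, as an engineer would, in place of code of your own. Each camera call takes 0.05 s, during which the arm holds its last target. There are 200 camera calls.

## Working session

There is one attempt and no reset: what is moved stays moved. The work goes in short steps, Python scripts to look and compute and a tool call to move; the robot and the scene stay as the last step left them, time stands still between calls to the robot, and variables do not carry over. Pictures are saved under pics/ and viewed, at most 14 in all, crops included, and the job is handed in when it is done.

Besides the shell and the picture viewer there is one more tool, called after "Call:" by a JSON object that holds its "api" and its "payload", one argument or row to a line. drive_tool: Moves the arm, as the interface text tells. Its arguments: {"type":"object","properties":{"rows":{"type":"array","items":{"type":"array"}},"jaw":{"type":"number"},"grip_force":{"type":"number"}},"required":["rows"]}

```bash
mkdir -p pics; python3 - <<'E'
from station import ctrl, vision
import cv2,pickle
o=ctrl.get_obs()
for k in o: print(k,o[k])
print(ctrl.finger_overhang)
for n in ["top","scene"]:
    d=vision.get_image(n); cv2.imwrite(f"pics/{n}0.png",d["image"]); pickle.dump(d,open(f"{n}0.pkl","wb"))
    print(n,d["vertical_fov"],d["cx"],d["cy"],d["R"],d["t"])
E
```

```text
t 0.0
q [-1.27102452e+00  5.33718738e-02  1.61427202e+00 -2.33622749e-05
  1.47603139e+00 -1.19002233e-01]
dq [-0.00037833 -0.00063668 -0.00059475  0.00035015 -0.00181741  0.00191705]
effort [ 2.66872294e-04 -3.93675828e+01 -3.70180643e+01 -1.35614528e-04
  6.97901094e-03  6.58917321e-08]
tool_pos [ 0.25400451 -0.57053998  0.3026667 ]
tool_rot [-3.07094808e+00 -6.52585275e-01  3.31442786e-04]
contact_force [0.21492566 0.34693785 0.10342887]
wrist_torque [ 0.01238048  0.0378889  -0.01504372]
grip_force 0.0
opening 0.0853872174776872
0.0726
top 46.1445576253394 322.21542912481823 201.66463791450724 [[-1.68024416e-02 -9.99853833e-01 -3.16092876e-03]
 [-9.72935721e-01  1.70786088e-02 -2.30443928e-01]
 [ 2.30464229e-01 -7.96640144e-04 -9.73080472e-01]] [0.0052846  0.56006134 1.41103096]
scene 45.32039139218565 315.6145462036492 202.91826825746634 [[ 0.89780268 -0.44037849  0.00413989]
 [-0.31192577 -0.64250503 -0.69992114]
 [ 0.31089012  0.62709973 -0.71420814]] [-0.48703346  0.20914244  1.25513636]
```

View pics/top0.png

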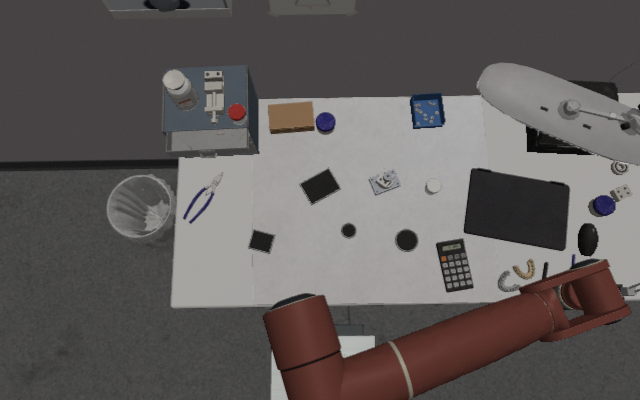

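View pics/scene0.png

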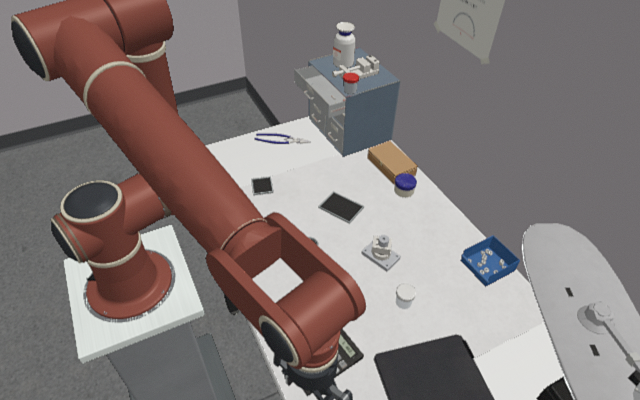

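```bash
cat > h.py <<'E'
import numpy as np, cv2, pickle
def K(d):
    f=200/np.tan(np.radians(d["vertical_fov"])/2); return f,d["cx"],d["cy"]
def ray(d,px,z):
    px=np.atleast_2d(np.asarray(px,float)); f,cx,cy=K(d); R=np.array(d["R"]);t=np.array(d["t"])
    v=np.c_[(px[:,0]-cx)/f,(px[:,1]-cy)/f,np.ones(len(px))]@R
    c=-R.T@t; return (c+v*((z-c[2])/v[:,2])[:,None])[:,:2]
def proj(d,X):
    f,cx,cy=K(d); X=np.atleast_2d(X)@np.array(d["R"]).T+np.array(d["t"])
    return np.c_[f*X[:,0]/X[:,2]+cx,f*X[:,1]/X[:,2]+cy]
def rect(P):  # metric min-area rect: centre, sides, angle of the long side
    (c,(w,h),a)=cv2.minAreaRect((P*1000).astype(np.float32))
    a=a if w>h else a+90
    return np.round(c,1),round(min(w,h),1),round(max(w,h),1),round((a+90)%180-90,1)
def blobs(d,mask,z,amin=60,amax=60000):
    cs,_=cv2.findContours(mask.astype(np.uint8),cv2.RETR_EXTERNAL,cv2.CHAIN_APPROX_NONE)
    for c in cs:
        if amin<cv2.contourArea(c)<amax: print(np.round(c[:,0].mean(0)),*rect(ray(d,c[:,0],z)),int(cv2.contourArea(c)))
E
python3 - <<'E'
from h import *
d=pickle.load(open("top0.pkl","rb")); im=d["image"]
g=im.max(2); m=(g<50); m[:,:240]=0; m[:100]=0;m[270:]=0;m[:,460:]=0
blobs(d,m,0.003)
print(ray(d,[(385,182),(433,186),(325,121)],0.03))
c=cv2.resize(im[150:280,235:455],None,fx=3.6,fy=3.6,interpolation=cv2.INTER_CUBIC); cv2.imwrite("pics/c0.png",c)
E
```

```text
[449. 255.] [ 393.2 -410. ] 76.4 86.9 7.7 264
[406. 240.] [ 443.5 -273.3] 58.4 61.5 89.0 279
[261. 241.] [448.3 194.9] 53.8 63.3 74.2 295
[348. 230.] [477.6 -87.8] 35.7 36.0 -1.0 95
[320. 186.] [628.8   3. ] 74.4 103.5 -61.7 631
[253. 120.] [856.3 229.2] 30.7 169.2 0.9 229
[[ 0.6306021  -0.20967196]
 [ 0.61438287 -0.36471113]
 [ 0.84667615 -0.01839166]]
```

View pics/c0.png

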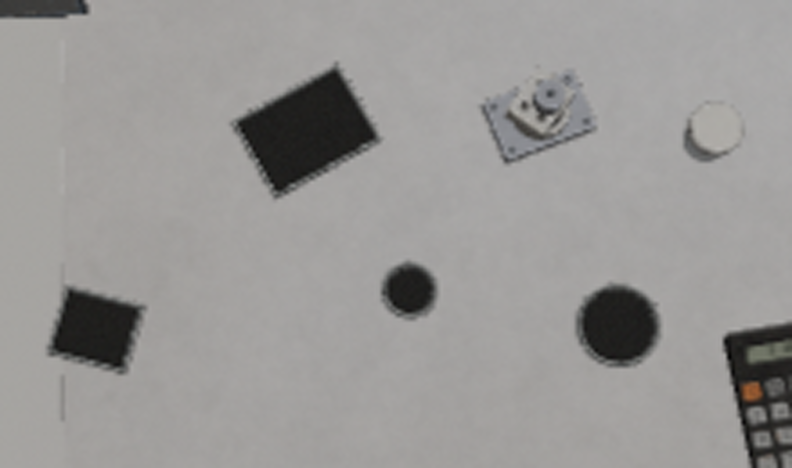

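```bash
cat >> h.py <<'E'
def go(xy,zt,yaw_y=None,o=None):
    """print shift in tool axes to reach world tcp xy,zt (m); yaw_y = desired world angle (deg) of tool y line"""
    from station import ctrl
    from scipy.spatial.transform import Rotation as Ro
    o=ctrl.get_obs(); R=Ro.from_rotvec(o["tool_rot"]).as_matrix()
    s=R.T@(np.array([*xy,zt])-o["tool_pos"])
    ay=np.degrees(np.arctan2(R[1,1],R[0,1]))
    print("pos",np.round(o["tool_pos"],4),"tool y ang",round(ay,1),"tilt z",np.round(R[:,2],4),"q6",round(o["q"][5],3),"shift",np.round(s,4))
    if yaw_y is not None:
        t=(ay-yaw_y+90)%180-90   # turn about tool z (down): world angle decreases
        print("turn rad",round(np.radians(t),4),"deg",round(t,1))
E
python3 - <<'E'
from h import *
from station import vision,ctrl
d=vision.get_image("wrist"); R=np.array(d["R"]); print(d["vertical_fov"],-R.T@d["t"],R)
go((0.55,-.21),.38)
E
```

```text
60.18587070921772 [ 0.33126497 -0.53563166  0.37349293] [[ 0.40716608 -0.91335218 -0.00189189]
 [-0.86340211 -0.38557266  0.3253775 ]
 [-0.29791371 -0.13084922 -0.94558231]]
pos [ 0.2541 -0.5706  0.3029] tool y ang -66.0 tilt z [-5.0e-04  1.5e-03 -1.0e+00] q6 -0.119 shift [ 0.417  -0.2093 -0.0767]
```

Call:
{"api": "drive_tool", "payload": {
  "rows": [
    [[0.042, -0.021, -0.0077], 0],
    [[0.042, -0.021, -0.0077], 0],
    [[0.042, -0.021, -0.0077], 0],
    [[0.042, -0.021, -0.0077], 0],
    [[0.042, -0.021, -0.0077], 0],
    [[0.042, -0.021, -0.0077], 0],
    [[0.042, -0.021, -0.0077], 0],
    [[0.042, -0.021, -0.0077], 0],
    [[0.042, -0.021, -0.0077], 0],
    [[0.042, -0.021, -0.0077], 0]
  ]
}}

```text
t: 1.15
tool_pos: [0.5533, -0.2065, 0.3809]
tool_rot: [-3.073, -0.653, 0.0]
contact_force: [-0.1, -0.5, -0.4]
opening: 0.0855
grip_force: 0.0
```

Call:
{"api": "drive_tool", "payload": {
  "rows": [
    [[0, 0, 0], 0],
    [[0, 0, 0], 0],
    [[0, 0, 0], 0]
  ]
}}

```text
t: 1.45
tool_pos: [0.552, -0.2088, 0.3802]
tool_rot: [-3.073, -0.652, 0.002]
contact_force: [-0.5, -0.0, 0.1]
opening: 0.0853
grip_force: 0.0
```

```bash
python3 - <<'E'
from h import *
from station import vision,ctrl
for n in ["wrist","top"]:
    d=vision.get_image(n); pickle.dump(d,open(n+"1.pkl","wb")); cv2.imwrite(f"pics/{n}1.png",d["image"])
go((.55,-.21),.38)
E
```

```text
pos [ 0.5517 -0.2093  0.3803] tool y ang -66.1 tilt z [-9.e-04  2.e-04 -1.e+00] q6 0.665 shift [-0.0018 -0.0001  0.0003]
```

View pics/wrist1.png

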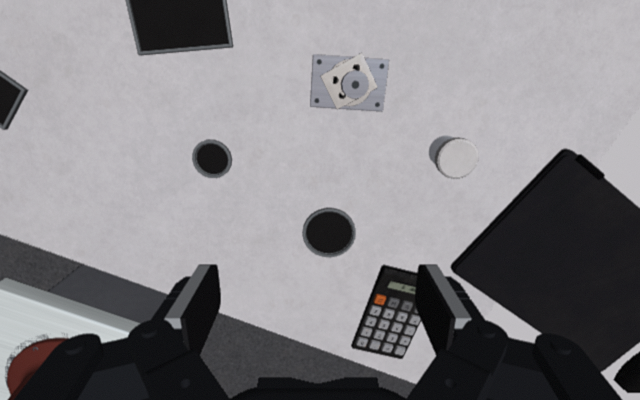

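```bash
python3 - <<'E'
from h import *
d=pickle.load(open("wrist1.pkl","rb")); im=d["image"]
m=(im.max(2)<50); m[:,:1]=0
m[260:]=0; m[:,440:]=0; blobs(d,m,0.003)
cv2.imwrite("pics/c1.png",cv2.resize(im[40:125,295:405],None,fx=7,fy=7,interpolation=cv2.INTER_CUBIC))
E
```

```text
[329. 232.] [ 443.6 -273.3] 62.6 64.4 -66.0 1416
[212. 158.] [478.5 -87.4] 38.8 39.7 66.0 683
[ 6. 99.] [443.1 166.9] 21.5 58.1 7.3 444
[179.  23.] [618.7  -1.9] 53.9 105.9 -61.5 4163
```

View pics/c1.png

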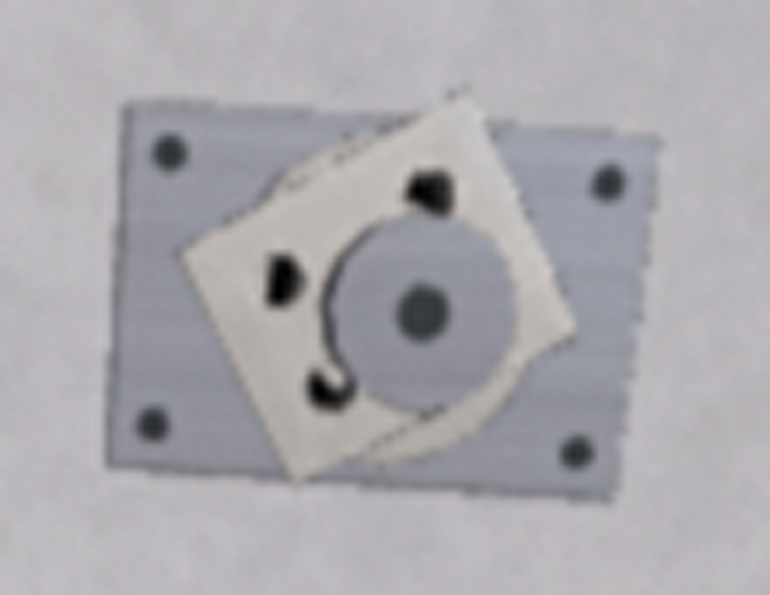

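```bash
python3 - <<'E'
from h import *
d=pickle.load(open("wrist1.pkl","rb"))
def p(c,z): return ray(d,np.array(c)/7-.5+.5/7+[295,40],z)
print("disc",p([(423,313)],.079))
B=p([(183,253),(470,95),(576,326),(298,478)],.057); print("block",B.mean(0),rect(B))
P=p([(125,103),(660,138),(614,500),(108,465)],.016); print("plate",P.mean(0),rect(P))
P=p([(170,152),(608,183),(576,452),(152,424)],.016); print("dots",P.mean(0),rect(P))
go((p([(423,313)],.079)[0]),.079-.008+.054-.0+.0+.06,-66)
E
```

```text
disc [[ 0.63787191 -0.21182361]]
block [ 0.63873729 -0.20669849] (array([ 638.8, -206.5]), 38.4, 48.8, -37.8)
plate [ 0.63719026 -0.21054378] (array([ 637.1, -210.6]), 59.3, 89.8, -69.5)
dots [ 0.63726228 -0.21045752] (array([ 637.2, -210.4]), 44.2, 74.1, -69.8)
pos [ 0.5517 -0.2093  0.3803] tool y ang -66.1 tilt z [-9.e-04  2.e-04 -1.e+00] q6 0.665 shift [0.0779 0.0373 0.1952]
turn rad -0.002 deg -0.1
```

Call:
{"api": "drive_tool", "payload": {
  "rows": [
    [[0.016, 0.0075, 0.04], 0],
    [[0.016, 0.0075, 0.04], 0],
    [[0.016, 0.0075, 0.04], 0],
    [[0.016, 0.0075, 0.04], 0],
    [[0.014, 0.0073, 0.03], 0],
    [[0, 0, 0], 0],
    [[0, 0, 0], 0]
  ],
  "jaw": 0.25
}}

```text
t: 2.25
tool_pos: [0.6381, -0.2115, 0.1905]
tool_rot: [-3.073, -0.651, 0.002]
contact_force: [0.8, 0.0, 1.6]
opening: 0.0638
grip_force: 0.0
```

```bash
python3 - <<'E'
from h import *
from station import vision,ctrl
d=vision.get_image("wrist"); pickle.dump(d,open("w2.pkl","wb")); cv2.imwrite("pics/w2.png",d["image"])
print(ctrl.get_obs()["opening"],ctrl.finger_overhang)
go((.6379,-.2118),.136)
E
```

```text
0.063919952966913 0.0726
pos [ 0.6388 -0.2117  0.1926] tool y ang -66.1 tilt z [ 1.5e-03 -8.0e-04 -1.0e+00] q6 0.723 shift [-0.0009 -0.0004  0.0566]
```

View pics/w2.png

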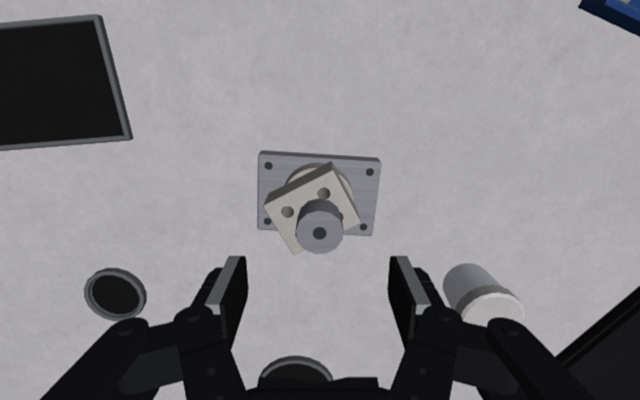

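```bash
python3 - <<'E'
from h import *
d=pickle.load(open("w2.pkl","rb"))
p=ray(d,[(320,232.5)],.079)[0]; print(p); go(p,.136)
B=ray(d,[(332,163),(264,203),(294.5,254),(361,222)],.057);print("block",rect(B))
E
```

```text
[ 0.63779941 -0.21245418]
pos [ 0.6388 -0.2117  0.1926] tool y ang -66.1 tilt z [ 1.5e-03 -8.0e-04 -1.0e+00] q6 0.723 shift [-0.0013  0.0002  0.0566]
block (array([ 640.4, -206.1]), 43.3, 50.5, -37.9)
```

Call:
{"api": "drive_tool", "payload": {
  "rows": [
    [[-0.001, 0, 0.02], 0],
    [[0, 0, 0.02], 0],
    [[0, 0, 0.012], 0],
    [[0, 0, 0.004], 0],
    [[0, 0, 0], 0],
    [[0, 0, 0], 0]
  ]
}}

```text
t: 2.9
tool_pos: [0.6386, -0.2115, 0.1366]
tool_rot: [3.072, 0.653, 0.003]
contact_force: [0.0, -0.3, 0.4]
opening: 0.0639
grip_force: 0.0
```

Call:
{"api": "drive_tool", "payload": {
  "rows": [
    [[0, 0, 0], 0],
    [[0, 0, 0], 0],
    [[0, 0, 0], 0],
    [[0, 0, 0], 0],
    [[0, 0, 0], 0],
    [[0, 0, 0], 0]
  ],
  "jaw": 1,
  "grip_force": 35
}}

```text
t: 3.5
tool_pos: [0.6384, -0.2113, 0.1358]
tool_rot: [3.072, 0.653, 0.002]
contact_force: [-0.7, -0.2, 4.3]
opening: 0.0254
grip_force: 34.5
```

Call:
{"api": "drive_tool", "payload": {
  "rows": [
    [[0, 0, -0.002], 0],
    [[0, 0, -0.006], 0],
    [[0, 0, -0.015], 0],
    [[0, 0, -0.03], 0],
    [[0, 0, -0.03], 0],
    [[0, 0, -0.01], 0],
    [[0, 0, 0], 0],
    [[0, 0, 0], 0]
  ]
}}

```text
t: 4.3
tool_pos: [0.6375, -0.2108, 0.2268]
tool_rot: [-3.072, -0.653, 0.002]
contact_force: [-0.7, -0.5, -0.6]
opening: 0.0256
grip_force: 34.5
```

```bash
python3 - <<'E'
from h import *
from station import vision,ctrl
d=vision.get_image("wrist"); pickle.dump(d,open("w3.pkl","wb")); cv2.imwrite("pics/w3.png",d["image"])
o=ctrl.get_obs();print(o["opening"],o["contact_force"])
go((.478,-.0876),.136)
E
```

```text
0.025286970447859013 [-0.12726759  0.32110879 -2.20967402]
pos [ 0.6371 -0.2107  0.2258] tool y ang -66.0 tilt z [-0.003   0.0014 -1.    ] q6 0.722 shift [-0.0951 -0.1769  0.0904]
```

View pics/w3.png

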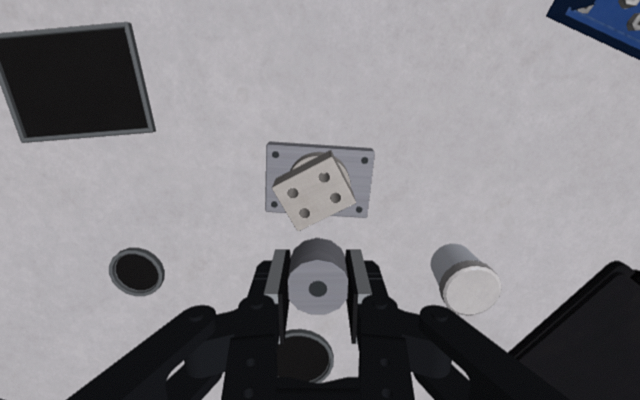

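```bash
python3 - <<'E'
from h import *
d=pickle.load(open("w3.pkl","rb"))
print("disc",ray(d,[(317.5,289)],.2258-.0568))
print("block",rect(ray(d,[(273,188),(331,153),(356,198),(298,231)],.057)))
m=(d["image"].max(2)<50); m[:,160:]=0; m[310:]=0;m[:150]=0; blobs(d,m,0.003)
E
```

```text
disc [[ 0.63502979 -0.21119818]]
block (array([ 639.2, -206.2]), 38.6, 52.6, -34.3)
[136. 272.] [477.7 -87.5] 38.4 40.8 58.3 1108
```

Call:
{"api": "drive_tool", "payload": {
  "rows": [
    [[-0.006, -0.01, 0], 0],
    [[-0.012, -0.022, 0], 0],
    [[-0.014, -0.026, 0], 0],
    [[-0.014, -0.026, 0], 0],
    [[-0.014, -0.026, 0.005], 0],
    [[-0.014, -0.026, 0.01], 0],
    [[-0.013, -0.026, 0.015], 0],
    [[-0.008, -0.0149, 0.01], 0],
    [[0, 0, 0.01], 0],
    [[0, 0, 0], 0]
  ]
}}

```text
t: 5.35
tool_pos: [0.4778, -0.0875, 0.1755]
tool_rot: [-3.071, -0.653, 0.005]
contact_force: [-0.2, 0.1, -1.6]
opening: 0.0255
grip_force: 34.6
```

Call:
{"api": "drive_tool", "payload": {
  "rows": [
    [[0, 0, 0.02], 0],
    [[0, 0, 0.02], 0],
    [[0, 0, 0], 0],
    [[0, 0, 0], 0],
    [[0, 0, 0], 0]
  ]
}}

```text
t: 5.85
tool_pos: [0.4803, -0.0887, 0.1393]
tool_rot: [3.072, 0.652, 0.003]
contact_force: [-0.3, 0.2, -0.5]
opening: 0.0256
grip_force: 34.6
```

```bash
python3 - <<'E'
from h import *
from station import vision,ctrl
go((.478,-.0876),.0818)
d=vision.get_image("wrist"); pickle.dump(d,open("w4.pkl","wb")); cv2.imwrite("pics/w4.png",d["image"])
E
```

```text
pos [ 0.4803 -0.0887  0.1393] tool y ang -66.0 tilt z [ 2.e-03 -7.e-04 -1.e+00] q6 0.817 shift [-0.0018 -0.002   0.0575]
```

View pics/w4.png

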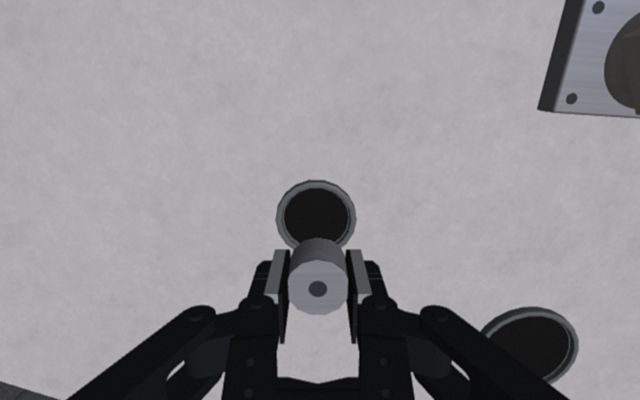

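Call:
{"api": "drive_tool", "payload": {
  "rows": [
    [[-0.001, -0.002, 0.02], 0],
    [[0, 0, 0.02], 0],
    [[0, 0, 0.01], 0],
    [[0, 0, 0.003], 0],
    [[0, 0, 0.002], 0],
    [[0, 0, 0.001], 0],
    [[0, 0, 0], 0],
    [[0, 0, 0], 0]
  ]
}}

```text
t: 6.7
tool_pos: [0.478, -0.0868, 0.0826]
tool_rot: [3.072, 0.653, 0.002]
contact_force: [-0.2, 0.3, -1.0]
opening: 0.0251
grip_force: 34.6
```

Call:
{"api": "drive_tool", "payload": {
  "rows": [
    [[0, 0, 0.001], 0],
    [[0, 0, 0], 0],
    [[0, 0, 0], 0]
  ]
}}

```text
t: 7.0
tool_pos: [0.4781, -0.0869, 0.0818]
tool_rot: [3.072, 0.653, 0.001]
contact_force: [-1.2, 1.4, 6.6]
opening: 0.0254
grip_force: 35.2
```

Contact felt (6.6 N); release partly and lift.

Call:
{"api": "drive_tool", "payload": {
  "rows": [
    [[0, 0, 0], 0],
    [[0, 0, 0], 0],
    [[0, 0, 0], 0],
    [[0, 0, 0], 0]
  ],
  "jaw": 0.45
}}

```text
t: 7.4
tool_pos: [0.4773, -0.0866, 0.0806]
tool_rot: [-3.073, -0.653, 0.0]
contact_force: [0.2, -0.3, 0.5]
opening: 0.0471
grip_force: 0.0
```

Call:
{"api": "drive_tool", "payload": {
  "rows": [
    [[0, 0, -0.005], 0],
    [[0, 0, -0.02], 0],
    [[0, 0, -0.04], 0],
    [[0, 0, -0.04], 0],
    [[0, 0, -0.03], 0],
    [[0, 0, 0], 0],
    [[0, 0, 0], 0]
  ],
  "jaw": 0.2
}}

```text
t: 8.1
tool_pos: [0.4779, -0.0868, 0.2169]
tool_rot: [3.072, 0.653, 0.003]
contact_force: [-0.1, -0.3, -0.1]
opening: 0.0682
grip_force: 0.0
```

```bash
python3 - <<'E'
from h import *
from station import vision,ctrl
d=vision.get_image("wrist"); pickle.dump(d,open("w5.pkl","wb")); cv2.imwrite("pics/w5.png",d["image"])
p=ctrl.get_obs(); print(p["opening"])
go((.639,-.2064),.24,-37)
E
```

```text
0.06862504393376831
pos [ 0.4771 -0.0865  0.2154] tool y ang -66.0 tilt z [-7.e-04  3.e-04 -1.e+00] q6 0.819 shift [ 0.0991  0.1753 -0.0248]
turn rad -0.5062 deg -29.0
```

View pics/w5.png

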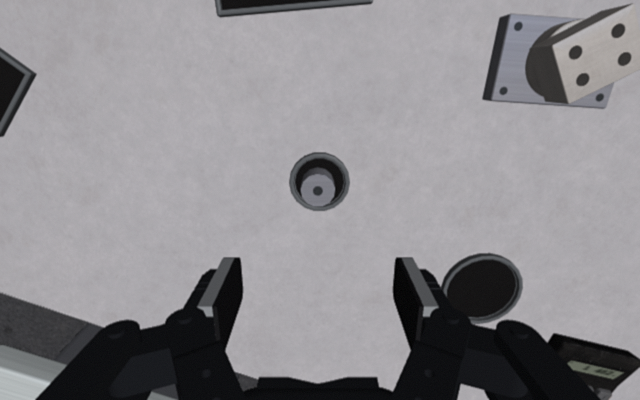

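Call:
{"api": "drive_tool", "payload": {
  "rows": [
    [[0.006, 0.01, -0.01], 0],
    [[0.012, 0.022, -0.015], 0],
    [[0.014, 0.025, 0], 0],
    [[0.014, 0.025, 0], 0],
    [[0.014, 0.025, 0], 0],
    [[0.014, 0.025, 0], 0],
    [[0.013, 0.025, 0], 0],
    [[0.008, 0.012, 0], 0],
    [[0.004, 0.006, 0], 0],
    [[0, 0, 0], 0]
  ]
}}

```text
t: 9.15
tool_pos: [0.6388, -0.2063, 0.2387]
tool_rot: [-3.071, -0.652, 0.004]
contact_force: [-0.7, 0.2, -0.6]
opening: 0.0681
grip_force: 0.0
```

Call:
{"api": "drive_tool", "payload": {
  "rows": [
    [[0, 0, 0], 0.13],
    [[0, 0, 0], 0.14],
    [[0, 0, 0], 0.14],
    [[0, 0, 0], 0.14],
    [[0, 0, 0], 0.14],
    [[0, 0, 0], 0.14],
    [[0, 0, 0], 0.14],
    [[0, 0, 0], 0.11],
    [[0, 0, 0], 0],
    [[0, 0, 0], 0]
  ]
}}

```text
t: 10.15
tool_pos: [0.6385, -0.2058, 0.2404]
tool_rot: [-2.973, 1.016, 0.002]
contact_force: [-0.5, 0.3, 0.5]
opening: 0.0683
grip_force: 0.0
```

```bash
python3 - <<'E'
from h import *
from station import vision,ctrl
d=vision.get_image("wrist"); pickle.dump(d,open("w6.pkl","wb")); cv2.imwrite("pics/w6.png",d["image"])
go((.639,-.2064),.108,-128)
E
```

```text
pos [ 0.6387 -0.2058  0.2406] tool y ang -127.8 tilt z [-7.e-04  4.e-04 -1.e+00] q6 1.807 shift [0.0007 0.0002 0.1326]
turn rad 0.0043 deg 0.2
```

View pics/w6.png

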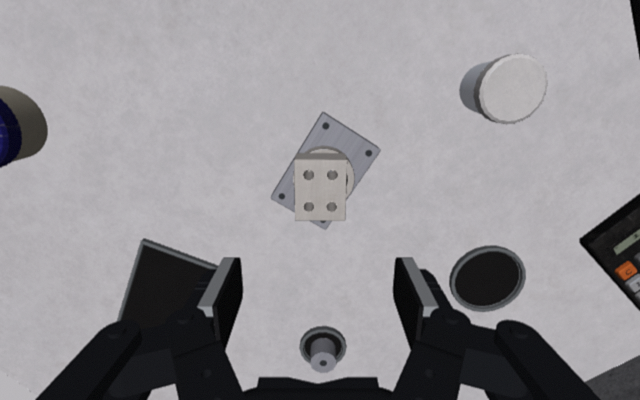

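```bash
python3 - <<'E'
from h import *
d=pickle.load(open("w6.pkl","rb"))
P=ray(d,[(296,160),(345,159),(346.5,220.5),(295,219.5)],.057); print(rect(P),P.mean(0)); go(P.mean(0),.108)
P=ray(d,[(323,112),(381,149),(326,229),(272,197)],.016); print("plate",rect(P),P.mean(0))
E
```

```text
(array([ 637.6, -207.9]), 41.1, 50.1, -38.9) [ 0.63776302 -0.20709264]
pos [ 0.6387 -0.2058  0.2406] tool y ang -127.8 tilt z [-7.e-04  4.e-04 -1.e+00] q6 1.807 shift [1.000e-04 1.500e-03 1.326e-01]
plate (array([ 637.1, -211.4]), 59.2, 89.1, -69.5) [ 0.63705985 -0.21173124]
```

Call:
{"api": "drive_tool", "payload": {
  "rows": [
    [[0, 0.001, 0.03], 0.01],
    [[0, 0, 0.04], 0],
    [[0, 0, 0.03], 0],
    [[0, 0, 0.02], 0],
    [[0, 0, 0.009], 0],
    [[0, 0, 0.003], 0],
    [[0, 0, 0], 0],
    [[0, 0, 0], 0]
  ]
}}

```text
t: 11.0
tool_pos: [0.6395, -0.2075, 0.1108]
tool_rot: [2.966, -1.034, 0.005]
contact_force: [0.1, -0.2, -0.4]
opening: 0.0682
grip_force: 0.0
```

Call:
{"api": "drive_tool", "payload": {
  "rows": [
    [[0, 0, 0], 0],
    [[0, 0, 0], 0],
    [[0, 0, 0], 0],
    [[0, 0, 0], 0],
    [[0, 0, 0], 0],
    [[0, 0, 0], 0]
  ],
  "jaw": 1,
  "grip_force": 50
}}

```text
t: 11.6
tool_pos: [0.6392, -0.2075, 0.1104]
tool_rot: [2.966, -1.034, 0.003]
contact_force: [-1.2, -0.1, 5.2]
opening: 0.039
grip_force: 51.2
```

Call:
{"api": "drive_tool", "payload": {
  "rows": [
    [[0, 0, -0.002], 0],
    [[0, 0, -0.006], 0],
    [[0, 0, -0.015], 0],
    [[0, 0, -0.03], 0],
    [[0, 0, -0.04], 0],
    [[0, 0, -0.01], 0],
    [[0, 0, 0], 0],
    [[0, 0, 0], 0]
  ]
}}

```text
t: 12.4
tool_pos: [0.6378, -0.2068, 0.2103]
tool_rot: [-2.966, 1.035, 0.004]
contact_force: [0.4, -0.1, -2.5]
opening: 0.0388
grip_force: 50.9
```

```bash
python3 - <<'E'
from h import *
from station import vision,ctrl
d=vision.get_image("wrist"); pickle.dump(d,open("w7.pkl","wb")); cv2.imwrite("pics/w7.png",d["image"])
go((.4483,.1949),.2,-16)
E
```

```text
pos [ 0.6374 -0.2066  0.2091] tool y ang -128.5 tilt z [-0.0039  0.0018 -1.    ] q6 1.818 shift [-0.3977 -0.1968  0.0106]
turn rad 1.1789 deg 67.5
```

View pics/w7.png

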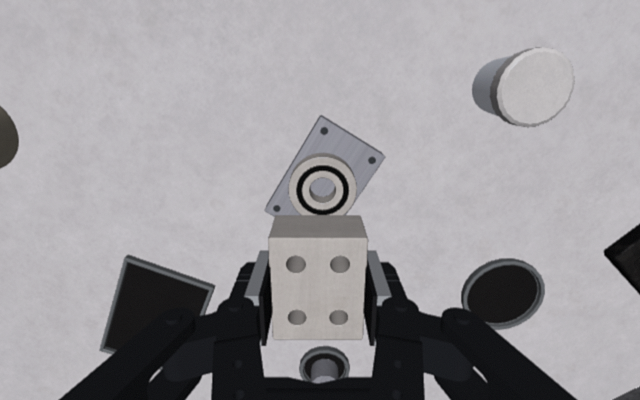

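```bash
python3 - <<'E'
from h import *
d=pickle.load(open("w7.pkl","rb"))
print("ring",ray(d,[(322.5,189.5)],.032), "hole bottom plate")
print("plate dots",rect(ray(d,[(325,131),(372,160),(277,209)],.016)))
P=ray(d,[(271,236),(366,236),(363,340),(274,338)],.2091-.1104+.057); print("block in hand",rect(P),P.mean(0))
E
```

```text
ring [[ 0.63798322 -0.21071147]] hole bottom plate
plate dots (array([ 654.7, -213.7]), 37.5, 86.5, 80.0)
block in hand (array([ 636.2, -205.7]), 39.9, 51.5, -39.4) [ 0.63649789 -0.20528659]
```

Call:
{"api": "drive_tool", "payload": {
  "rows": [
    [[-0.015, -0.008, 0], 0],
    [[-0.035, -0.017, 0], 0],
    [[-0.042, -0.021, 0], 0],
    [[-0.042, -0.021, 0], 0],
    [[-0.042, -0.021, 0], 0],
    [[-0.042, -0.021, 0], 0],
    [[-0.042, -0.021, 0], 0],
    [[-0.042, -0.021, 0], 0],
    [[-0.042, -0.021, 0], 0],
    [[-0.034, -0.016, 0], 0]
  ]
}}

```text
t: 13.45
tool_pos: [0.4564, 0.1774, 0.2099]
tool_rot: [2.966, -1.032, -0.005]
contact_force: [-0.8, 0.3, -2.8]
opening: 0.0389
grip_force: 50.8
```

Call:
{"api": "drive_tool", "payload": {
  "rows": [
    [[-0.02, -0.0088, 0], 0],
    [[0, 0, 0], -0.1],
    [[0, 0, 0], -0.14],
    [[0, 0, 0], -0.14],
    [[0, 0, 0], -0.14],
    [[0, 0, 0], -0.14],
    [[0, 0, 0], -0.14],
    [[0, 0, 0], -0.14],
    [[0, 0, 0], -0.14],
    [[0, 0, 0], -0.14]
  ]
}}

```text
t: 14.45
tool_pos: [0.4475, 0.1947, 0.2098]
tool_rot: [-3.021, -0.86, 0.006]
contact_force: [0.1, -0.3, -2.0]
opening: 0.0387
grip_force: 50.9
```

Call:
{"api": "drive_tool", "payload": {
  "rows": [
    [[0, 0, 0], -0.14],
    [[0, 0, 0], -0.14],
    [[0, 0, 0], -0.14],
    [[0, 0, 0], -0.14],
    [[0, 0, 0], -0.14],
    [[0, 0, 0], -0.04],
    [[0, 0, 0], 0],
    [[0, 0, 0], 0]
  ]
}}

```text
t: 15.25
tool_pos: [0.4482, 0.1946, 0.2106]
tool_rot: [-2.511, -1.886, 0.003]
contact_force: [-0.7, 2.1, -3.1]
opening: 0.039
grip_force: 50.9
```

```bash
python3 - <<'E'
from h import *
from station import vision,ctrl
d=vision.get_image("wrist"); pickle.dump(d,open("w8.pkl","wb")); cv2.imwrite("pics/w8.png",d["image"])
m=(d["image"].max(2)<50); m[250:]=0; blobs(d,m,0.003)
go((.4483,.1949),.0814,-16)
E
```

```text
[ 80. 242.] [227.7 207.2] 25.5 50.6 -16.1 734
[318. 180.] [448.8 196. ] 56.5 59.1 74.4 4420
pos [0.4484 0.1946 0.2109] tool y ang -16.2 tilt z [-1.8e-03 -3.0e-04 -1.0e+00] q6 0.54 shift [ 0.0003 -0.      0.1295]
turn rad -0.0033 deg -0.2
```

View pics/w8.png

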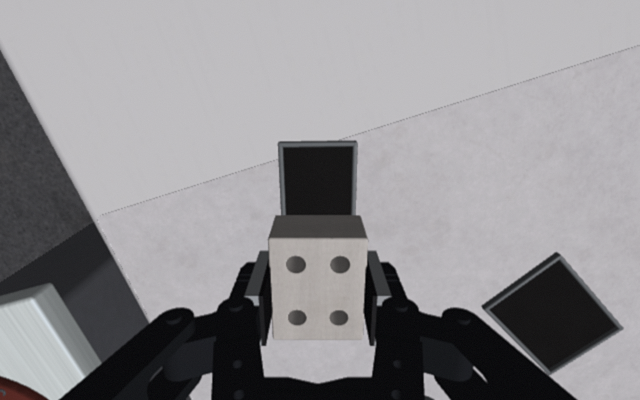

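Call:
{"api": "drive_tool", "payload": {
  "rows": [
    [[0.001, 0, 0.02], 0],
    [[0, 0, 0.035], 0],
    [[0, 0, 0.03], 0],
    [[0, 0, 0.02], 0],
    [[0, 0, 0.012], 0],
    [[0, 0, 0.006], 0],
    [[0, 0, 0.003], 0],
    [[0, 0, 0.001], 0],
    [[0, 0, 0], 0],
    [[0, 0, 0], 0]
  ]
}}

```text
t: 16.3
tool_pos: [0.4502, 0.1957, 0.0859]
tool_rot: [2.511, 1.887, 0.003]
contact_force: [0.7, -0.2, -3.9]
opening: 0.039
grip_force: 50.8
```

Call:
{"api": "drive_tool", "payload": {
  "rows": [
    [[0, 0, 0.0015], 0],
    [[0, 0, 0], 0],
    [[0, 0, 0], 0]
  ]
}}

```text
t: 16.6
tool_pos: [0.4495, 0.1955, 0.0835]
tool_rot: [2.512, 1.887, 0.0]
contact_force: [-0.8, 0.1, -2.6]
opening: 0.039
grip_force: 50.8
```

Call:
{"api": "drive_tool", "payload": {
  "rows": [
    [[0, 0, 0.0015], 0],
    [[0, 0, 0], 0],
    [[0, 0, 0], 0]
  ]
}}

```text
t: 16.9
tool_pos: [0.4495, 0.1955, 0.0818]
tool_rot: [-2.512, -1.887, 0.0]
contact_force: [0.3, -0.6, -2.6]
opening: 0.0388
grip_force: 50.8
```

Call:
{"api": "drive_tool", "payload": {
  "rows": [
    [[0, 0, 0.0005], 0],
    [[0, 0, 0], 0],
    [[0, 0, 0], 0]
  ]
}}

```text
t: 17.2
tool_pos: [0.4496, 0.1955, 0.0815]
tool_rot: [2.512, 1.887, 0.0]
contact_force: [-0.6, -0.2, -1.2]
opening: 0.0391
grip_force: 51.0
```

Call:
{"api": "drive_tool", "payload": {
  "rows": [
    [[0, 0, 0.0007], 0],
    [[0, 0, 0], 0],
    [[0, 0, 0], 0]
  ]
}}

```text
t: 17.5
tool_pos: [0.4497, 0.1955, 0.0815]
tool_rot: [-2.511, -1.887, 0.001]
contact_force: [-3.3, -1.9, 4.9]
opening: 0.0389
grip_force: 51.8
```

Call:
{"api": "drive_tool", "payload": {
  "rows": [
    [[0, 0, 0], 0],
    [[0, 0, 0], 0],
    [[0, 0, 0], 0],
    [[0, 0, 0], 0]
  ],
  "jaw": 0.35
}}

```text
t: 17.9
tool_pos: [0.4496, 0.1955, 0.0807]
tool_rot: [2.512, 1.887, 0.001]
contact_force: [-0.3, -0.0, -0.7]
opening: 0.0552
grip_force: 0.0
```

Call:
{"api": "drive_tool", "payload": {
  "rows": [
    [[0, 0, -0.005], 0],
    [[0, 0, -0.02], 0],
    [[0, 0, -0.04], 0],
    [[0, 0, -0.04], 0],
    [[0, 0, -0.03], 0],
    [[0, 0, 0], 0],
    [[0, 0, 0], 0]
  ],
  "jaw": 0.15
}}

```text
t: 18.6
tool_pos: [0.4499, 0.1956, 0.2167]
tool_rot: [2.511, 1.887, 0.003]
contact_force: [-0.8, -1.0, -0.0]
opening: 0.0728
grip_force: 0.0
```

```bash
python3 - <<'E'
from h import *
from station import vision,ctrl
d=vision.get_image("wrist"); pickle.dump(d,open("w9.pkl","wb")); im=d["image"]
im[360:]=im[360:]
cv2.imwrite("pics/w9.png",im)
print(ctrl.get_obs()["opening"])
m=(im.max(2)<50); m[250:]=0; blobs(d,m,0.003)
go((.638,-.2107),.21,-66)
E
```

```text
0.07244281439222337
[ 82. 241.] [226.8 207.2] 26.9 53.2 -16.2 799
[315. 180.] [447.7 192.6] 56.6 66.9 74.5 1168
pos [0.4492 0.1954 0.2152] tool y ang -16.2 tilt z [-7.e-04 -2.e-04 -1.e+00] q6 0.54 shift [-0.3375  0.2944  0.0051]
turn rad 0.87 deg 49.8
```

View pics/w9.png

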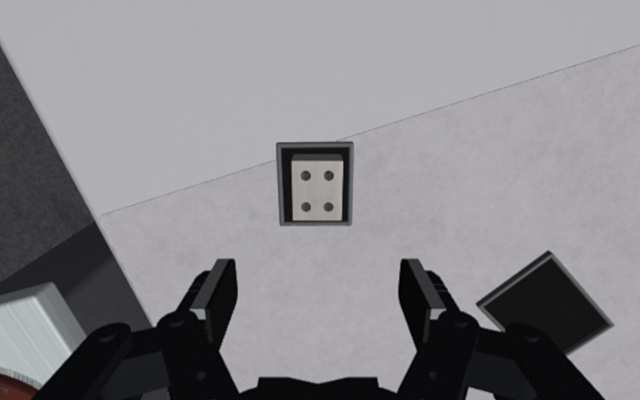

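Call:
{"api": "drive_tool", "payload": {
  "rows": [
    [[-0.014, 0.012, 0], 0],
    [[-0.028, 0.024, 0], 0],
    [[-0.034, 0.03, 0], 0],
    [[-0.034, 0.03, 0], 0],
    [[-0.034, 0.03, 0], 0],
    [[-0.034, 0.03, 0], 0],
    [[-0.034, 0.03, 0], 0],
    [[-0.034, 0.03, 0], 0],
    [[-0.034, 0.03, 0], 0],
    [[-0.034, 0.03, 0], 0]
  ]
}}

```text
t: 19.65
tool_pos: [0.6267, -0.1843, 0.2128]
tool_rot: [-2.509, -1.884, 0.003]
contact_force: [-0.2, 0.4, 0.1]
opening: 0.0725
grip_force: 0.0
```

Call:
{"api": "drive_tool", "payload": {
  "rows": [
    [[-0.016, 0.013, 0], 0],
    [[-0.0075, 0.0054, 0], 0],
    [[0, 0, 0], 0],
    [[0, 0, 0], 0],
    [[0, 0, 0], 0]
  ]
}}

```text
t: 20.15
tool_pos: [0.6379, -0.2091, 0.2152]
tool_rot: [-2.509, -1.888, 0.001]
contact_force: [0.6, -0.4, 0.5]
opening: 0.0726
grip_force: 0.0
```

```bash
cat >> h.py <<'E'
def darkparts(d,box,z,thr=70,amin=15,amax=4000):
    x0,y0,x1,y1=box; g=np.full(d["image"].shape[:2],255,np.uint8); g[y0:y1,x0:x1]=d["image"].max(2)[y0:y1,x0:x1]
    n,l,s,c=cv2.connectedComponentsWithStats((g<thr).astype(np.uint8))
    for i in range(1,n):
        if amin<s[i,4]<amax: print(np.round(c[i],1),s[i].tolist(),np.round(ray(d,[c[i]],z)[0]*1000,1))
E
python3 - <<'E'
from h import *
from station import vision,ctrl
d=vision.get_image("wrist"); pickle.dump(d,open("w10.pkl","wb"))
print(proj(d,[[.638,-.2107,.032]]))
darkparts(d,(180,60,460,255),.030)
darkparts(d,(180,60,460,255),.016,110,5,150)
go((.638,-.2107),.09,-16)
E
```

```text
[[318.1232438  194.67332312]]
[295.5 135. ] [277, 122, 38, 28, 38] [ 634.6 -161.9]
[311.5 136.5] [309, 134, 6, 6, 32] [ 645.7 -166.2]
[267.  156.4] [259, 150, 17, 13, 17] [ 609.2 -171.3]
[310.7 162.2] [291, 159, 40, 15, 94] [ 639.6 -184.8]
[267.5 169. ] [265, 167, 6, 5, 26] [ 606.4 -180.7]
[317.5 193.5] [293, 170, 50, 48, 650] [ 637.6 -210.3]
[322.  201.4] [314, 193, 17, 13, 82] [ 639.2 -217.5]
[364.2 207.9] [362, 206, 6, 5, 23] [ 669.9 -232.1]
[321.9 236.1] [320, 234, 5, 5, 22] [ 630.9 -246.6]
[311.4 136.5] [308, 133, 8, 8, 51] [ 644.7 -168.3]
[267.6 168.9] [264, 166, 8, 7, 46] [ 603.5 -183.6]
[364.3 207.8] [361, 205, 8, 7, 40] [ 670.5 -237.8]
[321.8 236. ] [319, 233, 7, 7, 42] [ 629.2 -253. ]
pos [ 0.638  -0.2092  0.2155] tool y ang -16.1 tilt z [-5.e-04  4.e-04 -1.e+00] q6 -0.147 shift [-0.0015  0.0004  0.1255]
turn rad -0.0013 deg -0.1
```

Call:
{"api": "drive_tool", "payload": {
  "rows": [
    [[-0.0015, 0, 0.02], 0],
    [[0, 0, 0.035], 0],
    [[0, 0, 0.03], 0],
    [[0, 0, 0.02], 0],
    [[0, 0, 0.012], 0],
    [[0, 0, 0.006], 0],
    [[0, 0, 0.002], 0],
    [[0, 0, 0.0], 0],
    [[0, 0, 0], 0],
    [[0, 0, 0], 0]
  ]
}}

```text
t: 21.2
tool_pos: [0.6386, -0.2123, 0.092]
tool_rot: [2.51, 1.886, 0.002]
contact_force: [-0.9, -0.9, -0.4]
opening: 0.0728
grip_force: 0.0
```

Call:
{"api": "drive_tool", "payload": {
  "rows": [
    [[0.0015, 0, 0.0015], 0],
    [[0, 0, 0.001], 0],
    [[0, 0, 0], 0]
  ]
}}

```text
t: 21.5
tool_pos: [0.6382, -0.2105, 0.088]
tool_rot: [-2.511, -1.887, 0.0]
contact_force: [-0.4, -0.3, 0.2]
opening: 0.0726
grip_force: 0.0
```

Call:
{"api": "drive_tool", "payload": {
  "rows": [
    [[0, 0, 0], 0],
    [[0, 0, 0], 0],
    [[0, 0, 0], 0],
    [[0, 0, 0], 0],
    [[0, 0, 0], 0],
    [[0, 0, 0], 0]
  ],
  "jaw": 1,
  "grip_force": 55
}}

```text
t: 22.1
tool_pos: [0.6386, -0.2107, 0.0887]
tool_rot: [2.511, 1.887, 0.001]
contact_force: [-0.1, -0.1, 3.4]
opening: 0.0494
grip_force: 57.5
```

Call:
{"api": "drive_tool", "payload": {
  "rows": [
    [[0, 0, -0.002], 0],
    [[0, 0, -0.006], 0],
    [[0, 0, -0.015], 0],
    [[0, 0, -0.03], 0],
    [[0, 0, -0.04], 0],
    [[0, 0, -0.01], 0],
    [[0, 0, 0], 0],
    [[0, 0, 0], 0]
  ]
}}

```text
t: 22.9
tool_pos: [0.6377, -0.2103, 0.1899]
tool_rot: [-2.51, -1.886, 0.001]
contact_force: [-0.2, -0.3, -2.5]
opening: 0.0494
grip_force: 57.4
```

```bash
python3 - <<'E'
from h import *
from station import vision,ctrl
d=vision.get_image("wrist"); pickle.dump(d,open("w11.pkl","wb"))
cv2.imwrite("pics/w11.png",d["image"])
print(ctrl.get_obs()["contact_force"])
darkparts(d,(180,60,460,240),.016,110,5,150)
g=d["image"].max(2); print(g[200:345:6,250:390:7])
go((.4436,-.2733),.19)
E
```

```text
[-0.21430456  1.07897643 -1.8410206 ]
[310.6 140.6] [307, 137, 8, 8, 54] [ 644.6 -168.3]
[262.8 176.1] [259, 173, 9, 8, 50] [ 603.4 -183.6]
[369.  218.2] [366, 215, 7, 7, 41] [ 670.7 -237.9]
[[183 186 180 127 143 144 145 143 150 146 146 150 149 150 151 149 157  96
  180 179]
 [184 176 182 181 143 144 144 141 147 150 149 150 146 152 151 149 148 152
  174 180]
 [180 181 180 180 182 144 147 147 142 146 146 147 150 147 153 149 146 154
  147 182]
 [181 183 183 183 180 140 147 147 111  77  81 101 149 151 151 153 153  61
  156 178]
 [183 180 183 181 178 182  69  67  64  66  67  68  74  77 144 153 151 150
  157 183]
 [183 182 184 181 184  65  66  61  61  64  66  65  69  78  84 118 151 181
  185 178]
 [184 184 183 184  64  64  86 154 162 161 169 167 168 139  79  88 160 180
  181 181]
 [180 182 183  61  60 158 166 161 161 164 171 169 169 171 168 107  94 181
  181 177]
 [183 183 190  59 165 167 167 122  14  10  11  12  98 171 168 168 127 132
  180 181]
 [ 56  52  98 164 161 170  12  15  13  26  42   7  13  12 156 164 164  94
    9  57]
 [ 60  10  99 165 169  10  10 159 168 169 173 174 175  10  
[... 638 characters left out ...]
 150  14 106 174 165 167 169 164 167 170  11  37 158 161
    3   7]
 [ 13  12 181 158 164  99  14  22 166 168 172 175  78  12  13 160 163 182
   65  11]
 [ 19  25 184 180 162 166 161   8  13  13  14  15  13 103 159 164 180 182
  178  10]
 [ 19 137 179 182 179 158 163 164 166 146 150 169 163 164 161 181 182 182
  184   5]
 [ 24 183 183 180 182 179 179 153 162 164 167 167 162 107 143 183 182 185
  184  10]
 [ 28 181 181 178 182 178 180 181 181 185 107 107 108 109 117 145 182 181
  182   3]
 [ 27 180 180 184 179 178 181 180 181 180 105 107 107 107 115 130 184 185
  184  81]]
pos [ 0.6372 -0.2101  0.1887] tool y ang -16.2 tilt z [-0.0036  0.0017 -1.    ] q6 -0.147 shift [-0.1146 -0.1684 -0.0007]
```

Call:
{"api": "drive_tool", "payload": {
  "rows": [
    [[-0.008, -0.012, 0], 0],
    [[-0.016, -0.024, 0], 0],
    [[-0.02, -0.03, 0], 0],
    [[-0.02, -0.03, 0], 0],
    [[-0.02, -0.03, 0], 0],
    [[-0.018, -0.026, 0], 0],
    [[-0.0126, -0.0164, 0], 0],
    [[0, 0, 0], 0],
    [[0, 0, 0], 0],
    [[0, 0, 0], 0]
  ]
}}

```text
t: 23.95
tool_pos: [0.445, -0.2733, 0.1903]
tool_rot: [-2.51, -1.887, 0.0]
contact_force: [0.7, -0.5, -2.2]
opening: 0.0491
grip_force: 57.5
```

```bash
python3 - <<'E'
from h import *
from station import vision,ctrl
d=vision.get_image("wrist"); pickle.dump(d,open("w12.pkl","wb"))
print(proj(d,[[.4436,-.2733,.003]]))
m=(d["image"].max(2)<50); m[260:]=0;m[:,:200]=0;m[:,440:]=0; blobs(d,m,0.003)
go((.4436,-.2733),.0757)
E
```

```text
[[315.70781315 191.72429626]]
[318. 254.] [ 429.9 -325.7] 11.3 56.5 -16.1 437
[316. 189.] [ 444.6 -270.3] 57.3 64.8 -14.8 4574
pos [ 0.4452 -0.2734  0.1905] tool y ang -16.1 tilt z [-7.e-04  9.e-04 -1.e+00] q6 -0.412 shift [-0.0005 -0.0015  0.1148]
```

Call:
{"api": "drive_tool", "payload": {
  "rows": [
    [[0, -0.001, 0.02], 0],
    [[0, 0, 0.03], 0],
    [[0, 0, 0.03], 0],
    [[0, 0, 0.018], 0],
    [[0, 0, 0.009], 0],
    [[0, 0, 0.003], 0],
    [[0, 0, 0.001], 0],
    [[0, 0, 0], 0],
    [[0, 0, 0], 0],
    [[0, 0, 0], 0]
  ]
}}

```text
t: 25.0
tool_pos: [0.4442, -0.2739, 0.0812]
tool_rot: [2.51, 1.886, 0.001]
contact_force: [-0.0, -0.7, -1.4]
opening: 0.0493
grip_force: 57.6
```

Call:
{"api": "drive_tool", "payload": {
  "rows": [
    [[0, 0, 0.001], 0],
    [[0, 0, 0], 0],
    [[0, 0, 0], 0]
  ]
}}

```text
t: 25.3
tool_pos: [0.4437, -0.2735, 0.0792]
tool_rot: [2.512, 1.887, 0.0]
contact_force: [-0.4, -0.1, -2.3]
opening: 0.049
grip_force: 57.6
```

Call:
{"api": "drive_tool", "payload": {
  "rows": [
    [[0, 0, 0.0015], 0],
    [[0, 0, 0], 0],
    [[0, 0, 0.001], 0],
    [[0, 0, 0], 0],
    [[0, 0, 0], 0]
  ]
}}

```text
t: 25.8
tool_pos: [0.4438, -0.2735, 0.0766]
tool_rot: [-2.511, -1.887, 0.0]
contact_force: [-0.2, 0.1, -2.6]
opening: 0.0489
grip_force: 57.6
```

Call:
{"api": "drive_tool", "payload": {
  "rows": [
    [[0, 0, 0.0006], 0],
    [[0, 0, 0], 0],
    [[0, 0, 0], 0]
  ]
}}

```text
t: 26.1
tool_pos: [0.4438, -0.2735, 0.0761]
tool_rot: [-2.512, -1.887, -0.0]
contact_force: [0.3, -0.1, -1.9]
opening: 0.0488
grip_force: 57.6
```

Call:
{"api": "drive_tool", "payload": {
  "rows": [
    [[0, 0, 0.0006], 0],
    [[0, 0, 0], 0],
    [[0, 0, 0], 0]
  ]
}}

```text
t: 26.4
tool_pos: [0.4439, -0.2736, 0.0757]
tool_rot: [2.511, 1.887, 0.0]
contact_force: [-0.4, -0.2, -0.0]
opening: 0.049
grip_force: 57.8
```

Call:
{"api": "drive_tool", "payload": {
  "rows": [
    [[0, 0, 0.0005], 0],
    [[0, 0, 0], 0],
    [[0, 0, 0], 0]
  ]
}}

```text
t: 26.7
tool_pos: [0.4439, -0.2736, 0.0757]
tool_rot: [-2.511, -1.887, 0.0]
contact_force: [-1.9, 2.4, 4.5]
opening: 0.0491
grip_force: 58.3
```

Call:
{"api": "drive_tool", "payload": {
  "rows": [
    [[0, 0, 0], 0],
    [[0, 0, 0], 0],
    [[0, 0, 0], 0],
    [[0, 0, 0], 0]
  ],
  "jaw": 0.22
}}

```text
t: 27.1
tool_pos: [0.4438, -0.2736, 0.0749]
tool_rot: [2.511, 1.887, 0.0]
contact_force: [-0.2, -0.4, 0.1]
opening: 0.0664
grip_force: 0.0
```

Call:
{"api": "drive_tool", "payload": {
  "rows": [
    [[0, 0, -0.005], 0],
    [[0, 0, -0.02], 0],
    [[0, 0, -0.04], 0],
    [[0, 0, -0.04], 0],
    [[0, 0, -0.03], 0],
    [[0, 0, 0], 0],
    [[0, 0, 0], 0]
  ],
  "jaw": 0
}}

```text
t: 27.8
tool_pos: [0.4441, -0.2738, 0.2111]
tool_rot: [2.51, 1.886, 0.001]
contact_force: [-0.6, 0.2, 0.0]
opening: 0.0853
grip_force: 0.0
```

```bash
python3 - <<'E'
from h import *
from station import vision,ctrl
d=vision.get_image("wrist"); pickle.dump(d,open("w13.pkl","wb"))
darkparts(d,(200,100,440,255),.02,50)
m=(d["image"].max(2)<50); m[260:]=0;m[:,:200]=0;m[:,440:]=0; blobs(d,m,0.003)
go((.637,-.2108),.21,20.5)
E
```

```text
[313.1 166.8] [278, 145, 77, 70, 1084] [ 446.5 -255.2]
[316.6 187.9] [293, 166, 48, 46, 541] [ 444.4 -272.5]
[317.  185.9] [306, 178, 23, 17, 296] [ 445.2 -271. ]
[337.8 213.9] [330, 208, 17, 11, 19] [ 454.8 -298.8]
[317. 188.] [ 442.5 -278.7] 40.1 40.1 73.8 1687
[315. 175.] [ 444.  -270.2] 58.7 64.9 -9.2 925
pos [ 0.4435 -0.2733  0.2095] tool y ang -16.2 tilt z [-6.e-04  5.e-04 -1.e+00] q6 -0.413 shift [ 0.1139  0.1685 -0.0006]
turn rad -0.6398 deg -36.7
```

Call:
{"api": "drive_tool", "payload": {
  "rows": [
    [[0.008, 0.012, 0], 0],
    [[0.016, 0.024, 0], 0],
    [[0.02, 0.03, 0], 0],
    [[0.02, 0.03, 0], 0],
    [[0.02, 0.03, 0], 0],
    [[0.018, 0.026, 0], 0],
    [[0.0119, 0.0165, 0], 0],
    [[0, 0, 0], -0.12],
    [[0, 0, 0], -0.14],
    [[0, 0, 0], -0.14]
  ]
}}

```text
t: 28.85
tool_pos: [0.6376, -0.2098, 0.2073]
tool_rot: [-2.077, -2.353, 0.001]
contact_force: [0.5, -0.7, 0.1]
opening: 0.0856
grip_force: 0.0
```

Call:
{"api": "drive_tool", "payload": {
  "rows": [
    [[0, 0, 0], -0.14],
    [[0, 0, 0], -0.1],
    [[0, 0, 0], 0],
    [[0, 0, 0], 0],
    [[0, 0, 0], 0]
  ]
}}

```text
t: 29.35
tool_pos: [0.6373, -0.2107, 0.209]
tool_rot: [-1.791, -2.579, 0.0]
contact_force: [-0.2, -0.7, -0.6]
opening: 0.0855
grip_force: 0.0
```

```bash
python3 - <<'E'
from h import *
from station import vision,ctrl
d=vision.get_image("wrist"); pickle.dump(d,open("w14.pkl","wb"))
darkparts(d,(180,60,460,255),.016,110,10,150)
go((.637,-.2108),.072,20.4)
print(proj(d,[[.637,-.2108,.016]]))
E
```

```text
[287.7 142.5] [284, 139, 8, 8, 53] [ 603.5 -183.6]
[345.2 142.8] [342, 139, 8, 8, 49] [ 644.9 -168.3]
[278.8 158.6] [278, 154, 2, 11, 14] [ 601.  -197.9]
[279.8 187.6] [279, 183, 2, 11, 14] [ 609.3 -220.1]
[280.8 216.6] [280, 212, 2, 11, 13] [ 618.1 -243.7]
[290.  230.8] [287, 228, 7, 7, 41] [ 629.3 -253.2]
[342.6 230.9] [340, 228, 7, 7, 36] [ 670.7 -237.9]
pos [ 0.6374 -0.2107  0.2094] tool y ang 20.5 tilt z [-8.e-04  4.e-04 -1.e+00] q6 -0.787 shift [-0.     -0.0003  0.1374]
turn rad 0.001 deg 0.1
[[316.2311465  188.71941159]]
```

Call:
{"api": "drive_tool", "payload": {
  "rows": [
    [[0, 0, 0.02], 0],
    [[0, 0, 0.035], 0],
    [[0, 0, 0.035], 0],
    [[0, 0, 0.025], 0],
    [[0, 0, 0.012], 0],
    [[0, 0, 0.006], 0],
    [[0, 0, 0.002], 0],
    [[0, 0, 0], 0],
    [[0, 0, 0], 0],
    [[0, 0, 0], 0]
  ]
}}

```text
t: 30.4
tool_pos: [0.6381, -0.2114, 0.0765]
tool_rot: [1.789, 2.579, 0.001]
contact_force: [-0.1, -0.6, -0.4]
opening: 0.0852
grip_force: 0.0
```

Call:
{"api": "drive_tool", "payload": {
  "rows": [
    [[0.001, 0, 0.0015], 0],
    [[0, 0, 0], 0],
    [[0, 0, 0], 0]
  ]
}}

```text
t: 30.7
tool_pos: [0.6369, -0.21, 0.0735]
tool_rot: [-1.79, -2.581, -0.0]
contact_force: [-0.2, -0.4, -0.3]
opening: 0.0854
grip_force: 0.0
```

Call:
{"api": "drive_tool", "payload": {
  "rows": [
    [[0, 0, 0.0015], 0],
    [[0, 0, 0], 0],
    [[0, 0, 0], 0]
  ]
}}

```text
t: 31.0
tool_pos: [0.6369, -0.21, 0.0718]
tool_rot: [-1.79, -2.581, 0.0]
contact_force: [0.6, 0.3, 0.7]
opening: 0.0852
grip_force: 0.0
```

Call:
{"api": "drive_tool", "payload": {
  "rows": [
    [[0, 0, 0], 0],
    [[0, 0, 0], 0],
    [[0, 0, 0], 0],
    [[0, 0, 0], 0],
    [[0, 0, 0], 0],
    [[0, 0, 0], 0]
  ],
  "jaw": 1,
  "grip_force": 80
}}

```text
t: 31.6
tool_pos: [0.6374, -0.2103, 0.0728]
tool_rot: [1.79, 2.58, 0.0]
contact_force: [0.5, 0.1, 5.2]
opening: 0.0577
grip_force: 89.9
```

Call:
{"api": "drive_tool", "payload": {
  "rows": [
    [[0, 0, -0.002], 0],
    [[0, 0, -0.006], 0],
    [[0, 0, -0.015], 0],
    [[0, 0, -0.03], 0],
    [[0, 0, -0.04], 0],
    [[0, 0, -0.01], 0],
    [[0, 0, 0], 0],
    [[0, 0, 0], 0]
  ]
}}

```text
t: 32.4
tool_pos: [0.6361, -0.2097, 0.1733]
tool_rot: [-1.789, -2.579, 0.001]
contact_force: [-0.1, 0.1, -5.4]
opening: 0.0579
grip_force: 88.9
```

```bash
python3 - <<'E'
from h import *
from station import vision,ctrl
d=vision.get_image("wrist"); pickle.dump(d,open("w15.pkl","wb"))
print(ctrl.get_obs()["contact_force"])
darkparts(d,(255,100,385,399),.0167+.1,110,20,600)
go((.6288,.003),.175,28.4)
E
```

```text
[-0.38315566 -1.17304678 -4.17752225]
[261.8 206.5] [255, 200, 15, 14, 175] [ 603.2 -183. ]
[373.8 206.7] [367, 200, 15, 14, 169] [ 644.6 -167.5]
[269.8 355.9] [264, 351, 13, 11, 117] [ 629.1 -252.5]
[364.7 356.2] [359, 351, 13, 11, 114] [ 670.4 -237.1]
pos [ 0.6356 -0.2095  0.1722] tool y ang 20.5 tilt z [-0.0041  0.0019 -1.    ] q6 -0.787 shift [ 0.2014  0.0681 -0.0024]
turn rad -0.1376 deg -7.9
```

Call:
{"api": "drive_tool", "payload": {
  "rows": [
    [[0.008, 0.003, 0], 0],
    [[0.018, 0.006, 0], 0],
    [[0.026, 0.009, 0], 0],
    [[0.03, 0.01, 0], 0],
    [[0.03, 0.01, 0], 0],
    [[0.03, 0.01, 0], 0],
    [[0.028, 0.009, 0], 0],
    [[0.02, 0.007, 0], 0],
    [[0.0114, 0.004, 0], 0],
    [[0, 0, 0], -0.07]
  ]
}}

```text
t: 33.45
tool_pos: [0.6294, 0.0051, 0.1742]
tool_rot: [-1.692, -2.645, 0.0]
contact_force: [-0.2, -0.5, -4.2]
opening: 0.0577
grip_force: 88.9
```

Call:
{"api": "drive_tool", "payload": {
  "rows": [
    [[0, 0, 0], -0.067],
    [[0, 0, 0], 0],
    [[0, 0, 0], 0],
    [[0, 0, 0], 0]
  ]
}}

```text
t: 33.85
tool_pos: [0.63, 0.0024, 0.1748]
tool_rot: [-1.611, -2.697, 0.0]
contact_force: [-0.3, -0.5, -3.2]
opening: 0.0582
grip_force: 88.9
```

```bash
python3 - <<'E'
from h import *
from station import vision,ctrl
for n in ["wrist"]:
    d=vision.get_image(n); pickle.dump(d,open("w16.pkl","wb"))
cv2.imwrite("pics/w16.png",d["image"])
m=(d["image"].max(2)<50); m[195:]=0;m[:,:200]=0;m[:,440:]=0; blobs(d,m,0.003)
darkparts(d,(255,197,385,399),.117,110,20,600)
go((.6288,.003),.0758,28.4)
E
```

```text
[314. 151.] [612.4  31.9] 37.5 77.0 28.3 5537
[261.7 206.5] [255, 200, 15, 14, 167] [594.   23.8]
[373.6 206.9] [367, 200, 14, 14, 156] [633.3  44.8]
[269.7 356.1] [264, 351, 13, 11, 106] [629.4 -42.3]
[364.6 356.3] [359, 352, 12, 10, 97] [668.7 -21.3]
pos [0.63   0.0023 0.1749] tool y ang 28.3 tilt z [-2.e-04  1.e-04 -1.e+00] q6 -0.608 shift [ 0.0012 -0.0007  0.0991]
turn rad -0.0016 deg -0.1
```

View pics/w16.png

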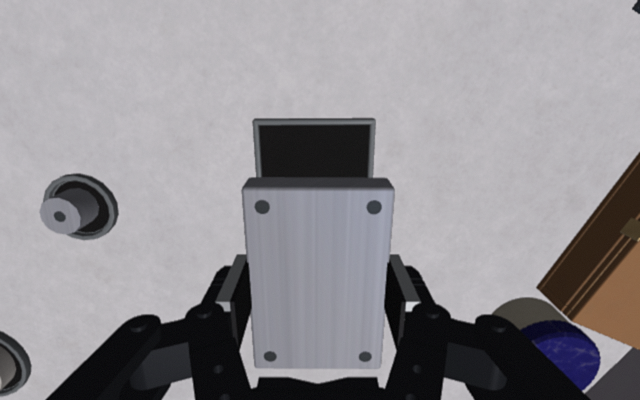

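```bash
python3 - <<'E'
from h import *
d=pickle.load(open("w16.pkl","rb"))
m=(d["image"].max(2)<50); m[170:]=0;m[:,:200]=0;m[:,440:]=0
p=np.argwhere(m)[:,::-1]; P=ray(d,p,.003)*1000
a=np.radians(28.3); ey=np.array([np.cos(a),np.sin(a)]); ex=np.array([-np.sin(a),np.cos(a)])
x=P@ex;y=P@ey
cx=np.percentile(x,99.7)-53; cy=(np.percentile(y,.3)+np.percentile(y,99.7))/2; print(np.ptp(y))
print("dish",cx*ex+cy*ey)
c=np.array([[594,23.8],[633.3,44.8],[629.4,-42.3],[668.7,-21.3]]).mean(0); print("plate",c,"need tool x,y", cx-c@ex, cy-c@ey)
E
```

```text
76.98600961462625
dish [628.54595725   1.69620604]
plate [631.35   1.25] need tool x,y 1.7222379184049146 -2.2573551216332817
```

Call:
{"api": "drive_tool", "payload": {
  "rows": [
    [[0.0015, -0.002, 0.015], 0],
    [[0, 0, 0.025], 0],
    [[0, 0, 0.025], 0],
    [[0, 0, 0.015], 0],
    [[0, 0, 0.01], 0],
    [[0, 0, 0.004], 0],
    [[0, 0, 0.001], 0],
    [[0, 0, 0], 0],
    [[0, 0, 0], 0],
    [[0, 0, 0], 0]
  ]
}}

```text
t: 34.9
tool_pos: [0.6283, 0.0027, 0.0811]
tool_rot: [1.609, 2.697, 0.001]
contact_force: [0.6, 0.0, -4.1]
opening: 0.0579
grip_force: 88.8
```

Call:
{"api": "drive_tool", "payload": {
  "rows": [
    [[0, 0, 0.001], 0],
    [[0, 0, 0], 0],
    [[0, 0, 0], 0]
  ]
}}

```text
t: 35.2
tool_pos: [0.6276, 0.0028, 0.079]
tool_rot: [-1.61, -2.698, 0.0]
contact_force: [-0.3, -0.2, -4.5]
opening: 0.0575
grip_force: 88.8
```

Call:
{"api": "drive_tool", "payload": {
  "rows": [
    [[0, 0, 0.0015], 0],
    [[0, 0, 0], 0],
    [[0, 0, 0.0012], 0],
    [[0, 0, 0], 0],
    [[0, 0, 0], 0]
  ]
}}

```text
t: 35.7
tool_pos: [0.6276, 0.0027, 0.0762]
tool_rot: [-1.61, -2.698, 0.0]
contact_force: [-0.7, 0.4, -4.3]
opening: 0.0577
grip_force: 88.8
```

Call:
{"api": "drive_tool", "payload": {
  "rows": [
    [[0, 0, 0.0006], 0],
    [[0, 0, 0], 0],
    [[0, 0, 0], 0]
  ]
}}

```text
t: 36.0
tool_pos: [0.6277, 0.0028, 0.0758]
tool_rot: [1.609, 2.698, 0.0]
contact_force: [0.3, -0.5, -4.1]
opening: 0.0573
grip_force: 88.9
```

Call:
{"api": "drive_tool", "payload": {
  "rows": [
    [[0, 0, 0.0004], 0],
    [[0, 0, 0], 0],
    [[0, 0, 0], 0]
  ]
}}

```text
t: 36.3
tool_pos: [0.6277, 0.0028, 0.0758]
tool_rot: [1.61, 2.698, -0.0]
contact_force: [-2.2, 0.2, -1.1]
opening: 0.0577
grip_force: 89.3
```

Call:
{"api": "drive_tool", "payload": {
  "rows": [
    [[0, 0, 0.0005], 0],
    [[0, 0, 0], 0],
    [[0, 0, 0], 0]
  ]
}}

```text
t: 36.6
tool_pos: [0.6278, 0.0027, 0.0757]
tool_rot: [-1.609, -2.698, 0.0]
contact_force: [-4.2, 0.6, 5.7]
opening: 0.0577
grip_force: 90.0
```

Call:
{"api": "drive_tool", "payload": {
  "rows": [
    [[0, 0, 0], 0],
    [[0, 0, 0], 0],
    [[0, 0, 0], 0],
    [[0, 0, 0], 0]
  ],
  "jaw": 0.05
}}

```text
t: 37.0
tool_pos: [0.6278, 0.0027, 0.0749]
tool_rot: [1.609, 2.697, 0.0]
contact_force: [-0.3, 0.0, -0.6]
opening: 0.0814
grip_force: 0.0
```

Call:
{"api": "drive_tool", "payload": {
  "rows": [
    [[0, 0, -0.005], 0],
    [[0, 0, -0.02], 0],
    [[0, 0, -0.04], 0],
    [[0, 0, -0.04], 0],
    [[0, 0, -0.04], 0],
    [[0, 0, -0.02], 0],
    [[0, 0, 0], 0],
    [[0, 0, 0], 0]
  ]
}}

```text
t: 37.8
tool_pos: [0.6276, 0.0028, 0.2399]
tool_rot: [1.609, 2.698, 0.0]
contact_force: [1.1, 0.4, -0.3]
opening: 0.0812
grip_force: 0.0
```

```bash
python3 - <<'E'
from h import *
from station import vision,ctrl
d=vision.get_image("wrist"); pickle.dump(d,open("w17.pkl","wb"))
darkparts(d,(230,60,410,260),.019,110,15,200)
m=(d["image"].max(2)<50); m[260:]=0;m[:,:200]=0;m[:,440:]=0; blobs(d,m,0.003)
go((.6288,.003),.3)
cv2.imwrite("pics/w17.png",d["image"])
E
```

```text
[291.7 137.2] [289, 134, 7, 7, 38] [592.   24.8]
[343.9 137.4] [341, 135, 7, 6, 34] [630.9  45.6]
[293.4 218.3] [291, 216, 6, 6, 29] [627.1 -40.5]
[341.6 218.3] [339, 216, 6, 6, 27] [665.9 -19.6]
[317. 171.] [628.8   1.4] 76.7 106.3 -61.5 9121
pos [0.627  0.0028 0.2384] tool y ang 28.4 tilt z [-2.e-03  2.e-04 -1.e+00] q6 -0.609 shift [-0.0006  0.0016 -0.0616]
```

```bash
python3 -c "
from station import ctrl
print(ctrl.finish_job())"
```

```text
the job is handed in; nothing more can be done
None
```

The stack is apart, taken from the top down, and the disc, block, ring and base plate each sit in their own dish; the last camera check of each showed it in place. I handed the job in at about 38 s without touching the pot or pliers.

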